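# Open the spray booth filter box with the round-topped lid

### The arm

A 6-joint arm with a two-finger parallel gripper is mounted at the origin on the work surface. World frame = base frame: x ahead of the robot, y to its left, z up, the work surface at z = 0. Lengths are in m, angles in rad, forces in N, time in s.
With the tool pointing down it reaches from about 0.35 to 0.875 m from the base axis. Payload 4.2 kg.
Tool frame: the origin (TCP) lies at the very end of the fingers, on their centre line; the grasp point (between the pads) lies 19 mm behind it (env.tcp_to_grasp is the y of the grasp point in the tool frame, in m); y points along the fingers, x is the direction in which the jaws open and shut, and the axes are right-handed (so a half turn about y gives the same grasp; the last joint's range is limited). The gripper opens to 87 mm and grips with 3 to 60 N. Pads are 19 mm wide; open, the fingers measure 117 mm over their backs; the gripper's body (75 mm by 190 mm) begins 51 mm behind the grasp point.
Start: joints at [-0.901, 0.385, 0.008, 0, -1.194, -0.259], TCP at [0.25, -0.573, 0.223] pointing down, gripper open.
Joint ranges: [-3.14, 3.14], [-1.21, 2.06], [-1.07, 1.41], [-3.16, 2.05], [-2.99, -0.16], [-3.1, 3.1]. Speed limits (rad/s): [2.79, 2.79, 3.14, 3.14, 3.14, 3.14].

### API

Orientations are given as a unit quaternion [w, x, y, z].
In Python, from rig import env, capture, ticket, models gives the robot as it stands. The module is installed in compiled form; this text tells all that it offers.
- The arm moves only by the tool send_rows, never from a script. Its arguments are lists of equal length, an entry for each row: "dp": the shift along the tool's x, y, z in m, a list of three; "dr": the turn, a rotation vector about the tool's x, y, z in rad, a list of three; "grip": the opening, from 0 (shut) to 1 (fully open). A call has 1 to 10 rows; each row is the pose to reach, as a shift and turn from the pose measured when the call began, along the tool's axes at that moment; what a row does not reach only later rows make up. A row lasts 1/10 s, in which the tool goes at most 50 mm and 8.59 degrees, less where a joint would pass 70% of its speed; a pose out of reach is approached as far as the arm can. A call with a gripper value outside its range is refused whole. The fingers move at their own pace and stop on an object; "grip_force" is the grip in N (left out, the last holds). Time passes only in rows, so rows that repeat a pose let the fingers close. It gives the time, the measured TCP pose, the force and the opening at its end, in the units of the state.
- env.get_state(): the state, without advancing time (a new reading comes with each control period).
- capture(name): name is "scene" or "top"; returns a dict with "image" (420x560x3 uint8, red, green, blue), "vertical_fov" (degrees; the focal length in pixels is half the picture's height over the tangent of half this angle, whatever the lens; pixels are square), "cx", "cy" (the principal point, pixels), "origin" and "attitude" of the camera in the world. Camera axes: x right, y down, z forward; pixel columns grow to the right and rows downward; lengths in m; the calibration is good to about 2 mm. A picture is of the moment at which its call begins. There is no depth.
- ticket.close_job(): hands the job in, once; it reports no verdict.
Trained networks look in a picture, given as the dict that the camera call returned (one of the last four; its "shot" number tells which), for a name from the list of things; names that differ only in an ending like _2 or _b are one class to them, and where a whole thing is asked for, a point or a joint stands for the part that bears it (a point fixed in the world has none). Each returns a list of dicts, best first, with "conf" (0 to 1); they miss things now and then, are a little off and sometimes report something else, mostly with a low value. They report only what shows in the picture. A call takes as long as a camera call.
- models.recognise(picture, target): "extent" ([left, top, right, bottom] in pixels, round what is visible of it).
The state is a dict: "t": time; "joint_positions": joint angles; "qvel": joint speeds; "joint_efforts": joint torques, N m; "tool_pos": TCP position; "ee_rot": TCP orientation; "contact_force": force on the tool from outside, world axes, zero at the start; "torque": the same for the moment, N m; "grip_width": finger opening in m.
Only numpy, scipy, OpenCV 4.12 (cv2) and the standard library are available. Lean on these libraries where they do the work, as an engineer would, in place of code of your own. Each camera call takes 0.05 s, during which the arm holds its last target. There are 200 camera calls.

### The job

Two filter boxes stand on the spray booth grating. On the one whose lid has a round top, press the snap tab in, then push the lid along its rails off its seat onto the rest ledge until the filter well is fully uncovered, and leave the lid lying flat there. Only press and push: do not lift the lid, and leave the square-topped box shut and everything else where it stands.

Things in the scene. Friction and masses are not known exactly. Their poses are not given: they have to be found in the camera images.
- box_round: fixed metal filter box of the round-topped lid, 205 x 130 mm. Origin: underside, on the centre line; +x: the way its lid slides off. Seat and rest ledge level: 45 mm above the origin. Along x in mm: back stop -100 to -90 (7 high), well -75 to -5, tab 9 to 49, ledge to 97, end stop (10 high). Side rails 12 mm high guide the lid between y = +-57 mm.
- lid_round: loose white plastic lid with grey boss, 0.11-0.23 kg, 90 (x) x 110 mm. Origin: centre of underside; +x: sliding direction. On 4 mm side runners; plate 4-10 mm above the origin, boss with round top, 56 mm across at 10-30 mm, its centre 13 mm ahead (+x). 30 mm of plate is free behind the boss, whose back can be pushed. Along the box's x the origin is at -40 mm when seated, +52 at the end stop; well uncovered from +40.
- tab_round (a joint): snap tab ahead of the round-topped lid, in m: 0 = out, 14 mm above seat level, blocking the lid; grows as pressed down; 0.014 = fully in, flush with the ledge. The lid slides over it from 0.010 on. No spring: about 5 N moves it and it stays where left. Starts 0 to 0.003.
- tab_round_top (a point): centre of the top face (40 mm along x by 44 mm wide) of that grey ribbed snap tab; at 29 mm along the box's x, on its centre line; moves with the tab
- box_square: fixed metal filter box of the square-topped lid, 205 x 130 mm. Origin: underside, on the centre line; +x: the way its lid slides off. Seat and rest ledge level: 45 mm above the origin. Along x in mm: back stop -100 to -90 (7 high), well -75 to -5, tab 9 to 49, ledge to 97, end stop (10 high). Side rails 12 mm high guide the lid between y = +-57 mm.
- lid_square: loose white plastic lid with grey boss, 0.11-0.23 kg, 90 (x) x 110 mm. Origin: centre of underside; +x: sliding direction. On 4 mm side runners; plate 4-10 mm above the origin, boss with square top, 56 x 56 mm at 10-30 mm, its centre 13 mm ahead (+x). 30 mm of plate is free behind the boss, whose back can be pushed. Along the box's x the origin is at -40 mm when seated, +52 at the end stop; well uncovered from +40.
- tab_square (a joint): snap tab ahead of the square-topped lid, in m: 0 = out, 14 mm above seat level, blocking the lid; grows as pressed down; 0.014 = fully in, flush with the ledge. The lid slides over it from 0.010 on. No spring: about 5 N moves it and it stays where left. Starts 0 to 0.003.
- tab_square_top (a point): centre of the top face (40 mm along x by 44 mm wide) of that grey ribbed snap tab; at 29 mm along the box's x, on its centre line; moves with the tab
- jar: small clear screw-top jar, 40 mm across, 60 mm tall, a bystander; origin at the underside
- brush: glaze brush lying flat, a bystander; origin at the underside
- bowl: white bowl, 110 mm across, 50 mm tall, a bystander; origin at the underside
- cup: steel cup, 72 mm across, 85 mm tall, a bystander; origin at the underside
- can: plain metal can, 72 mm across, 100 mm tall, a bystander; origin at the underside
- spatula: spatula lying flat, a bystander; origin at the underside
- puck: terracotta disc, 60 mm across, 18 mm thick, a bystander; origin at the underside

How it is judged:
On the way, in this order (a step that is already met when the one before it is completed fails the run):
1. the round-topped box's snap tab is pressed in while its lid is still on its seat (value of joint tab_round above 0.01 m and x of lid_round in the frame of box_round below -0.025 m), for 0.1 s.
2. the round-topped lid is off its seat, flat on the rest ledge (x of lid_round in the frame of box_round above 0.04 m and angle between lid_round's own z axis and vertical below 0.1 rad), for 0.2 s.
At the end, for the whole second after the job is handed in: The round-topped lid lies flat (within 0.1 rad) and still on the rest ledge, its origin at least 40 mm along the box's x (well fully uncovered), its tab still in under it; the square-topped lid within 10 mm of its start and its tab not pressed past 6 mm (all of step 2 and x of lid_round in the frame of box_round below 0.06 m and z of lid_round in the frame of box_round between 0.042 and 0.049 m and linear speed of lid_round below 0.02 m/s and value of joint tab_round above 0.009 m and distance of lid_square from where it was at the start of the episode below 0.01 m and value of joint tab_square below 0.006 m); the robot touches nothing.
It fails at once if the round-topped lid is lifted (12 mm) or tipped (0.25 rad) (z of lid_round in the frame of box_round above 0.057 m or angle between lid_round's own z axis and vertical above 0.25 rad).
It fails at once if the square-topped box is touched open: its lid shifted 10 mm or its tab pressed past 6 mm (distance of lid_square from where it was at the start of the episode above 0.01 m or value of joint tab_square above 0.006 m).
It fails at once if a bystander is moved more than 30 mm (distance of any of jar, brush, bowl, cup, can, spatula, puck from where it was at the start of the episode above 0.03 m).
It also fails if it takes over 43 s, if anything falls off the work surface, if the arm or the gripper's body presses on something with over 40 N, if the wrist force passes 120 N, or if a joint passes its speed limit or range.

## Working session

There is one attempt and no reset: what is moved stays moved. The work goes in short steps, Python scripts to look and compute and a tool call to move; the robot and the scene stay as the last step left them, time stands still between calls to the robot, and variables do not carry over. Pictures are saved under pics/ and viewed, about 8 in all and at most 12, crops included, and the job is handed in when it is done.

Besides the shell and the picture viewer there is one more tool, called after "Call:" as name(argument=value, ...) on one line, values as JSON. send_rows: Moves the arm, as the interface text tells. Its arguments: {"type":"object","properties":{"dp":{"type":"array","items":{"type":"array","items":{"type":"number"}}},"dr":{"type":"array","items":{"type":"array","items":{"type":"number"}}},"grip":{"type":"array","items":{"type":"number"}},"grip_force":{"type":"number"}},"required":["dp","dr","grip"]}

```bash
mkdir -p pics
cat > h.py <<'E'
import numpy as np, cv2
from rig import env, capture, ticket, models
def R(c):
    a=np.array(c["attitude"],float)
    if a.shape==(3,3): return a
    from scipy.spatial.transform import Rotation as Ro
    return Ro.from_quat([a[1],a[2],a[3],a[0]]).as_matrix()
def f(c): return c["image"].shape[0]/2/np.tan(np.radians(c["vertical_fov"])/2)
def ray(c,u,v,z):
    d=R(c)@np.array([(u-c["cx"])/f(c),(v-c["cy"])/f(c),1]); o=np.array(c["origin"])
    return o+d*(z-o[2])/d[2]
def proj(c,p):
    q=R(c).T@(np.array(p)-np.array(c["origin"])); return q[:2]/q[2]*f(c)+[c["cx"],c["cy"]]
def save(c,n): cv2.imwrite("pics/"+n,cv2.cvtColor(c["image"],cv2.COLOR_RGB2BGR))
E
python3 - <<'E'
from h import *
for n in("top","scene"):
    c=capture(n); save(c,n+"1.png"); print(n,c["vertical_fov"],c["cx"],c["cy"],c["origin"],c["attitude"])
    for k in ["box_round","lid_round","tab_round","box_square","lid_square","tab_square","jar","bowl","cup","can","puck","brush","spatula"]:
        print(k,[(round(d["conf"],2),np.round(d["extent"]).tolist()) for d in models.recognise(c,k)[:3]])
print(env.get_state())
E
```

```text
top 50.23966542337401 282.1737913576352 206.49650127654715 [0.35445218 0.00893605 1.21795239] [-0.07286278  0.7146375  -0.69193209  0.07220974]
box_round [(0.83, [192.0, 185.0, 256.0, 269.0])]
lid_round [(0.72, [200.0, 222.0, 243.0, 262.0]), (0.71, [186.0, 184.0, 255.0, 269.0]), (0.63, [348.0, 128.0, 379.0, 159.0])]
tab_round []
box_square [(0.87, [327.0, 182.0, 386.0, 260.0]), (0.64, [255.0, 286.0, 328.0, 303.0])]
lid_square [(0.94, [338.0, 215.0, 385.0, 253.0])]
tab_square [(0.86, [351.0, 200.0, 370.0, 217.0])]
jar [(0.6, [281.0, 217.0, 296.0, 235.0])]
bowl [(0.88, [258.0, 115.0, 299.0, 152.0])]
cup [(0.77, [203.0, 124.0, 234.0, 149.0])]
can [(0.76, [348.0, 129.0, 380.0, 158.0])]
puck [(0.92, [122.0, 231.0, 144.0, 255.0])]
brush [(0.4, [350.0, 128.0, 381.0, 160.0]), (0.36, [281.0, 217.0, 296.0, 235.0])]
spatula [(0.57, [418.0, 218.0, 466.0, 318.0]), (0.52, [204.0, 123.0, 233.0, 148.0])]
scene 53.70051138044737 272.6694236987377 214.61831534644028 [ 1.00130206 -0.65099412  0.80892679] [-0.37516878  0.88224377  0.26154417 -0.11175402]
box_round [(0.74, [254.0, 152.0, 339.0, 224.0])]

[... 830 characters left out ...]
.0, 283.0, 321.0, 336.0])]
{'t': 1.4, 'joint_positions': array([-9.01421595e-01,  3.84718893e-01,  7.90748781e-03,  1.42836470e-05,
       -1.19399413e+00, -2.58620994e-01]), 'qvel': array([ 0.00040205,  0.00056389, -0.00096489,  0.00077057,  0.0006772 ,
       -0.00172469]), 'joint_efforts': array([ 4.07361667e-04, -3.90469265e+01,  1.87619287e+01,  4.22420651e+00,
        1.54882274e-02, -1.92215941e-05]), 'tool_pos': array([ 0.24959096, -0.57298657,  0.22254372]), 'ee_rot': array([ 0.38752705, -0.38751791, -0.59145775,  0.59146461]), 'contact_force': array([ 1.60471003, -0.43950559, -0.20413961]), 'torque': array([ 0.01032222, -0.02553669, -0.04415788]), 'grip_width': 0.08732456928926932}
```

Run:
```python
import cv2
t=cv2.imread("pics/top1.png")[170:290,170:400]
cv2.imwrite("pics/top1c.png",cv2.resize(t,None,fx=3.478,fy=3.478,interpolation=cv2.INTER_CUBIC))
s=cv2.imread("pics/scene1.png")[130:350,120:410]
cv2.imwrite("pics/scene1c.png",cv2.resize(s,None,fx=2.7,fy=2.7,interpolation=cv2.INTER_CUBIC))
```

```text
(no output)
```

View pics/top1c.png

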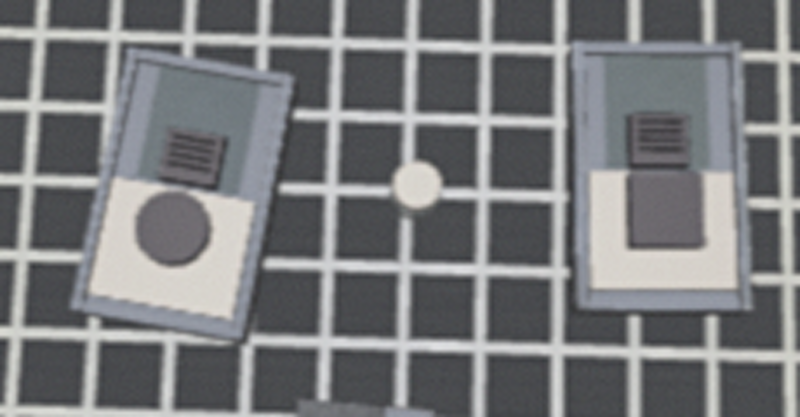

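View pics/scene1c.png

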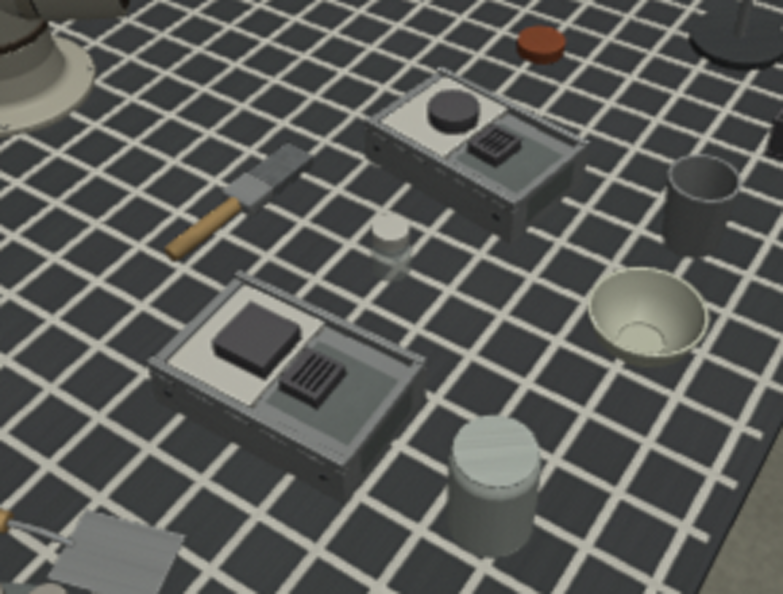

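```bash
cat > fit.py <<'E'
from h import *
from scipy.optimize import least_squares
def fit(obs,zfree=True):
    def pt(q,p):
        c,s=np.cos(q[3]),np.sin(q[3]); return [q[0]+c*p[0]-s*p[1],q[1]+s*p[0]+c*p[1],q[2]+p[2]]
    def r(q): return np.concatenate([proj(c,pt(q,p))-uv for c,p,uv in obs]+[[ (q[2])/0.003*1.0]])
    return least_squares(r,[0.45,0.1,0,0],loss='soft_l1'),pt
E
python3 - <<'E'
from fit import *
T=capture("top");S=capture("scene")
t=lambda u,v:np.array([u/3.478+170-.35,v/3.478+170-.35]); s=lambda u,v:np.array([u/2.7+120-.3,v/2.7+130-.3])
P=dict(boss=(-.027,0,.075),tab=(.029,0,.058),FL=(.105,.065,.057),FR=(.105,-.065,.057),BL=(-.1,.065,.057),BR=(-.1,-.065,.057))
obs=[(T,P['boss'],t(173,229)),(T,P['tab'],t(195,153)),(T,P['FL'],t(130,48)),(T,P['FR'],t(293,76)),(T,P['BR'],t(243,340)),(T,P['BL'],t(72,308)),
(S,P['boss'],s(453,104)),(S,P['tab'],s(496,141)),(S,P['FL'],s(587,142)),(S,P['FR'],s(517,205)),(S,P['BR'],s(367,122)),(S,P['BL'],s(440,70))]
r,pt=fit(obs); print(r.x, np.degrees(r.x[3])); print(np.round(r.fun[:-1].reshape(-1,2),1).tolist())
for k in P: print(k,np.round(pt(r.x,P[k]),3))
st=env.get_state()
from scipy.spatial.transform import Rotation as Ro
q=st["ee_rot"]; M=Ro.from_quat([q[1],q[2],q[3],q[0]]).as_matrix(); print(np.round(M,3))
# others
J=ray(T,288,222,.06);print("jar",J); print("cup",ray(T,218,136,.085),"bowl",ray(T,278,133,.05),"puck",ray(T,133,243,.018))
E
```

```text
[ 0.54241507  0.16931322 -0.0038306  -0.13907856] -7.968614764740059
[[0.2, -1.5], [-1.1, 0.6], [-0.5, -0.6], [0.2, -0.6], [0.1, -0.5], [-0.0, 0.1], [0.1, 1.0], [-0.9, -0.0], [0.4, 0.0], [-1.3, -0.0], [-1.7, -0.5], [-0.1, -1.0]]
boss [0.516 0.173 0.071]
tab [0.571 0.165 0.054]
FL [0.655 0.219 0.053]
FR [0.637 0.09  0.053]
BL [0.452 0.248 0.053]
BR [0.434 0.119 0.053]
[[-0.399 -0.    -0.917]
 [ 0.917 -0.    -0.399]
 [-0.    -1.     0.   ]]
jar [ 0.55479351 -0.0026799   0.06      ]
cup [0.77722832 0.19126095 0.085     ] bowl [0.80446178 0.0320993  0.05      ] puck [0.49129787 0.41177791 0.018     ]
```

Call:
send_rows(dp=[[0.03,0,-0.03],[0.06,0,-0.065],[0.09,0,-0.097],[0.12,0,-0.13],[0.15,0,-0.162],[0.18,0,-0.194],[0.21,0,-0.226],[0.24,0,-0.259],[0.27,0,-0.291],[0.3,0,-0.324]], dr=[[0,0.055,0],[0,0.11,0],[0,0.165,0],[0,0.22,0],[0,0.275,0],[0,0.33,0],[0,0.385,0],[0,0.44,0],[0,0.495,0],[0,0.55,0]], grip=[0,0,0,0,0,0,0,0,0,0], grip_force=20)

```text
t: 2.5
tool_pos: [0.4273, -0.1669, 0.223]
ee_rot: [-0.534, 0.534, 0.464, -0.463]
contact_force: [0.6, -0.6, -0.3]
grip_width: 0.0149
```

Call:
send_rows(dp=[[0.045,0,-0.013],[0.09,0,-0.026],[0.135,0,-0.038],[0.18,0,-0.051],[0.225,0,-0.064],[0.27,0.02,-0.077],[0.315,0.05,-0.09],[0.349,0.08,-0.099],[0.349,0.1,-0.099],[0.349,0.1,-0.099]], dr=[[0,0,0],[0,0,0],[0,0,0],[0,0,0],[0,0,0],[0,0,0],[0,0,0],[0,0,0],[0,0,0],[0,0,0]], grip=[0,0,0,0,0,0,0,0,0,0])

```text
t: 3.5
tool_pos: [0.5725, 0.1648, 0.1191]
ee_rot: [0.534, -0.533, -0.461, 0.466]
contact_force: [-0.5, -0.6, -0.3]
grip_width: 0.0003
```

Run:
```python
from h import *
T=capture("top");S=capture("scene")
st=env.get_state(); print(st["tool_pos"],st["contact_force"])
print("tcp px",proj(T,st["tool_pos"]),proj(S,st["tool_pos"]))
a=cv2.resize(T["image"][170:280,170:290],None,fx=3.3,fy=3.3,interpolation=cv2.INTER_CUBIC)
b=cv2.resize(S["image"][90:230,230:370],None,fx=3,fy=3,interpolation=cv2.INTER_CUBIC)
h=max(a.shape[0],b.shape[0]); im=np.zeros((h,a.shape[1]+b.shape[1],3),np.uint8); im[:a.shape[0],:a.shape[1]]=a; im[:b.shape[0],a.shape[1]:]=b
print(im.shape,a.shape); save(dict(image=im),"hover.png")
```

```text
[0.57468016 0.1644738  0.12342145] [0.47657318 0.29877867 1.22157708]
tcp px [221.62865564 207.67055033] [304.73179841 162.88780756]
(420, 816, 3) (363, 396, 3)
```

View pics/hover.png

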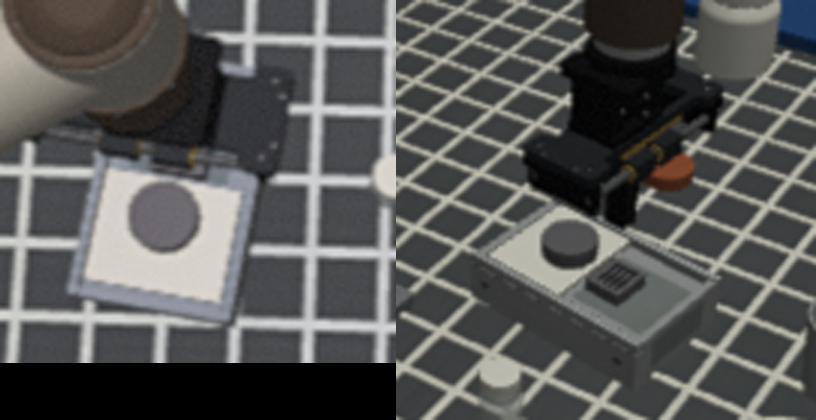

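Call:
send_rows(dp=[[0,0.03,0],[0,0.055,0],[0,0.06,0],[0,0.064,0],[0,0.067,0],[0,0.07,0],[0,0.073,0],[0,0.075,0],[0,0.075,0]], dr=[[0,0,0],[0,0,0],[0,0,0],[0,0,0],[0,0,0],[0,0,0],[0,0,0],[0,0,0],[0,0,0]], grip=[0,0,0,0,0,0,0,0,0])

```text
t: 4.5
tool_pos: [0.576, 0.1646, 0.0501]
ee_rot: [-0.533, 0.535, 0.465, -0.463]
contact_force: [0.2, -1.4, 4.7]
grip_width: 0.0006
```

Call:
send_rows(dp=[[0,0.002,0],[0,0.003,0],[0,0.004,0],[0,0.005,0],[0,0.006,0],[0,0.006,0],[0,0.006,0]], dr=[[0,0,0],[0,0,0],[0,0,0],[0,0,0],[0,0,0],[0,0,0],[0,0,0]], grip=[0,0,0,0,0,0,0])

```text
t: 5.2
tool_pos: [0.5761, 0.1646, 0.0454]
ee_rot: [-0.533, 0.535, 0.465, -0.463]
contact_force: [-3.8, -2.1, 11.7]
grip_width: 0.0004
```

Call:
send_rows(dp=[[0,0.001,0],[0,0.002,0],[0,0.003,0],[0,0.003,0]], dr=[[0,0,0],[0,0,0],[0,0,0],[0,0,0]], grip=[0,0,0,0])

```text
t: 5.6
tool_pos: [0.5761, 0.1646, 0.0453]
ee_rot: [-0.532, 0.535, 0.465, -0.463]
contact_force: [-7.0, -0.9, 18.8]
grip_width: 0.0004
```

Call:
send_rows(dp=[[0,-0.02,0],[0,-0.055,0],[0,-0.06,0.035],[0,-0.06,0.075],[0,-0.06,0.105],[0,-0.045,0.105],[0,-0.04,0.105]], dr=[[0,0,0],[0,0,0],[0,0,0],[0,0,0],[0,0,0],[0,0,0],[0,0,0]], grip=[0,0,0,0,0,0,0])

```text
t: 6.3
tool_pos: [0.4707, 0.1792, 0.0836]
ee_rot: [-0.532, 0.534, 0.465, -0.464]
contact_force: [0.5, 0.3, -0.3]
grip_width: 0.0002
```

Run:
```python
from h import *
T=capture("top");S=capture("scene")
st=env.get_state(); print(st["tool_pos"],st["contact_force"])
print("tcp px",proj(T,st["tool_pos"]),proj(S,st["tool_pos"]))
b=cv2.resize(S["image"][100:225,230:370],None,fx=4.5,fy=4.5,interpolation=cv2.INTER_CUBIC)
save(dict(image=b),"back.png")
```

```text
[0.4717291  0.17909749 0.08364818] [ 0.68877774 -0.58093638 -0.3663155 ]
tcp px [215.4823076  250.41923514] [275.91160408 159.76069724]
```

View pics/back.png

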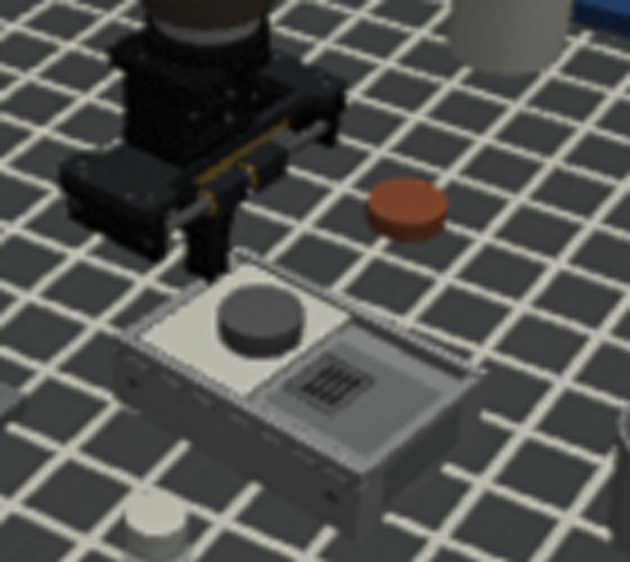

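The picture shows the tab flush with the ledge at (330, 382). The closed fingers are behind the round boss, with the fingertip at (207, 270). Next I descend and push.

Call:
send_rows(dp=[[0,0.01,0],[0,0.02,0],[0,0.0225,0],[0,0.0225,0],[0,0.0225,-0.004],[0,0.0225,-0.008],[0,0.0225,-0.012],[0,0.0225,-0.017],[0,0.0225,-0.023],[0,0.0225,-0.03]], dr=[[0,0,0],[0,0,0],[0,0,0],[0,0,0],[0,0,0],[0,0,0],[0,0,0],[0,0,0],[0,0,0],[0,0,0]], grip=[0,0,0,0,0,0,0,0,0,0])

```text
t: 7.4
tool_pos: [0.502, 0.1748, 0.0614]
ee_rot: [-0.532, 0.535, 0.465, -0.464]
contact_force: [-1.0, -0.1, 0.4]
grip_width: 0.0006
```

Call:
send_rows(dp=[[0,0,-0.007],[0,0,-0.014],[0,0,-0.021],[0,0,-0.028],[0,0,-0.035],[0,0,-0.042],[0,0,-0.049],[0,0,-0.055],[0,0,-0.058],[0,0,-0.058]], dr=[[0,0,0],[0,0,0],[0,0,0],[0,0,0],[0,0,0],[0,0,0],[0,0,0],[0,0,0],[0,0,0],[0,0,0]], grip=[0,0,0,0,0,0,0,0,0,0])

```text
t: 8.4
tool_pos: [0.5601, 0.1668, 0.0616]
ee_rot: [-0.532, 0.535, 0.465, -0.463]
contact_force: [0.3, 0.5, -0.0]
grip_width: 0.0004
```

Run:
```python
from h import *
S=capture("scene")
st=env.get_state(); print(st["tool_pos"],st["contact_force"])
d=st["tool_pos"][:2]-np.array([.5424,.1693]);print("box x",d[0]*.9903-d[1]*.1386,"y",d[0]*.1386+d[1]*.9903)
b=cv2.resize(S["image"][120:225,235,None][:0] if 0 else S["image"][110:230,235:365],None,fx=5,fy=5,interpolation=cv2.INTER_CUBIC)
save(dict(image=b),"push.png")
```

```text
[0.55982395 0.16682182 0.0616584 ] [-0.27962382 -0.34986389  0.7158292 ]
box x 0.017598416323857613 y -3.9183559729506594e-05
```

View pics/push.png

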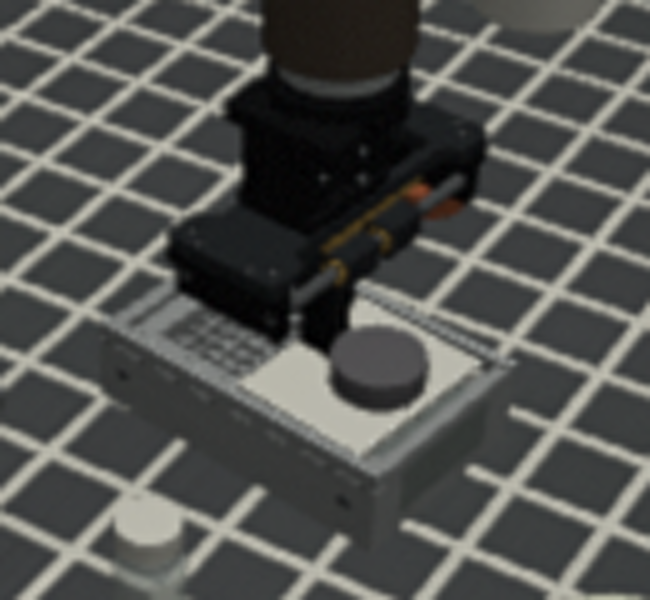

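The lid is nearly at the end stop, with the boss at (380, 365). I push gently a few mm further.

Call:
send_rows(dp=[[0,0,-0.002],[0,0,-0.003],[0,0,-0.004],[0,0,-0.005],[0,0,-0.006],[0,0,-0.007],[0,0,-0.007]], dr=[[0,0,0],[0,0,0],[0,0,0],[0,0,0],[0,0,0],[0,0,0],[0,0,0]], grip=[0,0,0,0,0,0,0])

```text
t: 9.15
tool_pos: [0.5669, 0.1658, 0.0617]
ee_rot: [-0.532, 0.535, 0.465, -0.463]
contact_force: [-0.7, -0.4, 0.8]
grip_width: 0.0002
```

Call:
send_rows(dp=[[0,0,0.004],[0,0,0.01],[0,-0.02,0.015],[0,-0.06,0.02],[0,-0.1,0.06],[0,-0.12,0.1],[0,-0.12,0.14],[0,-0.12,0.16],[0,-0.12,0.16]], dr=[[0,0,0],[0,0,0],[0,0,0],[0,0,0],[0,0,0],[0,0,0],[0,0,0],[0,0,0],[0,0,0]], grip=[0,0,0,0,0,0,0,0,0])

```text
t: 10.05
tool_pos: [0.4055, 0.188, 0.1817]
ee_rot: [-0.532, 0.534, 0.466, -0.464]
contact_force: [-0.6, -1.0, 0.7]
grip_width: 0.0001
```

Run:
```python
from h import *
T=capture("top");S=capture("scene")
st=env.get_state(); print(st["tool_pos"],st["contact_force"],st["t"])
yaw=-.139;bx=np.array([np.cos(yaw),np.sin(yaw)]);by=np.array([-bx[1],bx[0]]);o=np.array([.5424,.1693])
for L in(.040,.0485,.052):  # predicted pixels of lid back-edge corners, boss centre
    w=lambda x,y,z:np.append(o+bx*x+by*y,z)
    print(L,[proj(c,p).round(1).tolist() for c in(T,S) for p in(w(L+.013,0,.075),w(L-.045,.055,.055),w(L-.045,-.055,.055))])
a=cv2.resize(T["image"][175:275,180:270],None,fx=4,fy=4,interpolation=cv2.INTER_CUBIC)
b=cv2.resize(S["image"][140:240,245:345],None,fx=4,fy=4,interpolation=cv2.INTER_CUBIC)
save(dict(image=np.hstack([a,b])),"done.png")
```

```text
[0.40797863 0.18853414 0.18151663] [ 0.14912104  0.1164334  -0.5894844 ] 10.15
0.04 [[225.5, 203.9], [201.6, 223.2], [242.6, 230.3], [309.7, 179.7], [304.9, 168.0], [281.0, 186.0]]
0.0485 [[226.1, 200.7], [202.2, 220.1], [243.3, 227.1], [312.1, 181.0], [307.2, 169.1], [283.3, 187.3]]
0.052 [[226.4, 199.4], [202.5, 218.8], [243.5, 225.8], [313.1, 181.5], [308.1, 169.6], [284.3, 187.8]]
```

View pics/done.png

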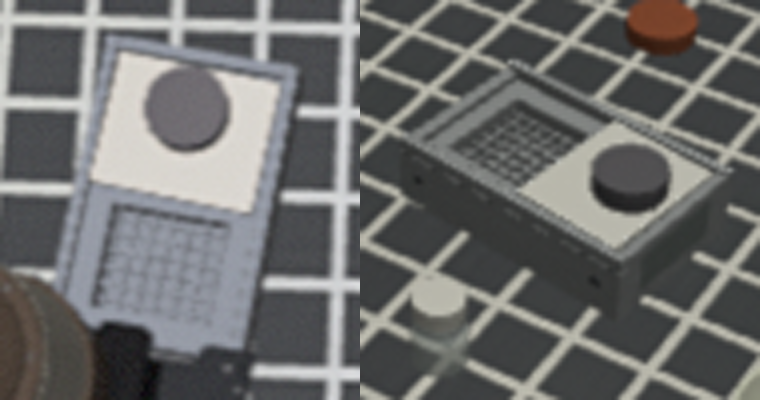

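```bash
python3 -c "
from rig import ticket
print(ticket.close_job())"
```

```text
the job is handed in; nothing more can be done
None
```

I pressed the round-topped box's tab in, pushed its lid onto the rest ledge until the filter well was uncovered, and handed the job in at about 10 s of robot time. `close_job()` gives no verdict, so I don't know how it was judged.

- **Tab:** I pressed it with closed fingers until it bottomed at a tool height of 45.3 mm and about 19 N. The next picture showed it flush with the ledge.
- **Lid:** I pushed the back of the boss about 95 mm along the rails, with forces of about 1 N or less.
- **Last checks:** In both cameras the lid lies flat against the rails, the well is fully uncovered, and the arm is clear and touching nothing. The lid origin came out at about 46–49 mm along the box (the target was 40 to 60). The readings from the boss and the back edge differ by about 2 mm.
- **Not checked:** I stopped just short of the end stop on purpose, so I did not feel it. I also took no final picture of the square-topped box or the other objects. The arm only passed above the work surface at a safe height on the way in, so they should be unmoved.

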